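# Load the conveyor carrier with hooked clamp blocks and lock it

## Robot

A 6-joint arm with a two-finger parallel gripper is mounted at the origin on the work surface. World frame = base frame: x ahead of the robot, y to its left, z up, the work surface at z = 0. Lengths are in m, angles in rad, forces in N, time in s.
With the tool pointing down it reaches from about 0.35 to 0.875 m from the base axis. Payload 4.2 kg.
Tool frame: the origin (TCP) lies at the centre of the arm's flange, where the gripper is bolted on; the fingertips stand 173 mm ahead of it and the grasp point (between the pads) lies 155 mm ahead of it; z points along the fingers, y is the line along which they close (so a half turn about z gives the same grasp; the last joint's range is limited). The gripper opens to 85 mm and grips with 20 to 120 N. Pads are 22 mm wide; open, the fingers measure 114 mm over their backs; the gripper's body (76 mm by 85 mm) begins 54 mm behind the grasp point. The pads swing forward as they close: fully open they stand 13 mm farther back than shut.
Start: joints at [-0.943, 0.385, 0.008, 0, -1.194, -0.259], TCP at [0.225, -0.583, 0.405] pointing down, gripper open.
Joint ranges: [-3.14, 3.14], [-1.21, 2.06], [-1.07, 1.41], [-3.16, 2.05], [-2.99, -0.16], [-3.1, 3.1]. Speed limits (rad/s): [2.79, 2.79, 3.14, 3.14, 3.14, 3.14].

## Interface

Orientations are given as a unit quaternion [w, x, y, z].
In Python, from bench import robot gives the robot as it stands.
- The arm moves only by the tool nudge_tcp, called after "Call:" as name(argument=value, ...) on one line, values as JSON. Schema: {"type":"object","properties":{"deltas":{"type":"string"},"only":{"type":"string"},"quiet":{"type":"boolean"},"lines":{"type":"string"}},"required":["deltas"],"additionalProperties":false}. deltas is a string of 1 to 10 rows, parted by semicolons, with the numbers parted by spaces; each row has 7 numbers: the finger opening in m, then dx, dy, dz in shares of the most that a row can go, 1 being 62.5 mm, then a rotation vector rx, ry, rz in fractions of the full range, 1 being pi/2 rad; each row shifts and turns the commanded pose from where the row before left it, along the tool's axes as they then stand; what a row does not reach is not made up. A row lasts 1/8 s, in which the tool goes at most 0.0625 m and 0.188 rad, less where a joint would pass 70% of its speed; a pose out of reach is approached as far as the arm can. The fingers move at their own pace and stop on an object; the grip force is fixed at half the most. Time passes only in rows, so rows that do not move let the fingers close. The tool returns the time, the measured TCP pose, the force, the opening and the grip force at its end. only (a regular expression) keeps the lines of the reply that match it, lines (a string "A,B") keeps lines A to B, and quiet returns only ok. A shift or turn number past 1, either way, is cut back to 1. Input that does not fit is refused with a message, and nothing moves.
- robot.get_state(): the state, without advancing time (a new reading comes with each control period).
- robot.get_image(name): name is "scene" or "top"; returns a dict with "image" (384x512x3 uint8, red, green, blue), "fx", "fy", "cx", "cy" (pixels), "dist" ([k1, k2, p1, p2, k3] as OpenCV has them; the pictures are not rectified), "camera_from_world" (4x4, takes a point from world to camera coordinates). Camera axes: x right, y up, looking along -z (the intrinsics and any distortion apply to the point x, -y, -z); pixel columns grow to the right and rows downward; lengths in m; the calibration is good to about 2 mm. A picture is of the moment at which its call begins. There is no depth.
- robot.hand_in(): hands the job in; it is judged then, once.
The state is a dict: "clock": time; "qpos": joint angles; "qd": joint speeds; "tau": joint torques, N m; "tool_pos": TCP position; "ee_rot": TCP orientation; "force": force on the tool from outside, world axes, zero at the start; "wrist_torque": the same for the moment, N m; "finger_gap": finger opening in m; "finger_force": force on a finger pad.
Only numpy, scipy, OpenCV 4.12 (cv2) and the standard library are available. Lean on these libraries where they do the work, as an engineer would, in place of code of your own. Each camera call takes 0.05 s, during which the arm holds its last target. There are 200 camera calls.

## Task

Load the conveyor carrier: slide its keeper fully to the release stop, then hang every hooked clamp block that stands on the bench in a pocket of its own, its tongue lifted over the anti-jump lip and lowered until it sits right down in the pocket. When all of them hang seated, slide the keeper fully back to its lock stop. Leave the tools, rings and loose parts on the bench where they lie.

Things in the scene. Friction and masses are not known exactly. Their poses are not given: they have to be found in the camera images.
- carrier: Conveyor carrier, fixed on the bench: a level bar 488 mm long (own y), 24 mm wide, held from behind by trolleys on a tube rail (tube 68 to 96 mm behind the bar, top 82 mm high). Origin: on the bench under the bar's middle; x away from the robot, z up; turned up to 0.1 rad. Six pockets in its top, 76 mm apart, each for one hook. Underside 102 mm above the bench, free below; hooks come in from -x.
- lip (a point): Middle of the top edge of the anti-jump lip, the front (-x) wall of the pockets, 4 mm thick (carrier x -12 to -8 mm), top 120 mm above the bench, 12 mm above the end of a seated tongue. The rear wall (x 8 to 12 mm) and the black fillers between the pockets are equally high.
- keeper (a joint): Steel comb sliding along the carrier's y, above and behind the bar: 0 at its lock stop (a tooth centred over each station, holding the hook down), 0.038 m at its release stop (slid to the carrier's +y, teeth midway between stations). Starts within 18 mm of the lock stop. Takes about 3 N and stays where left. A hook cannot be lowered in or lifted out past a tooth above its station.
- keeper_tooth (a point): Tip of the keeper's far right tooth (over station1 when locked), on its underside: carrier x = 11 mm, 140 mm above the bench. The six teeth are 28 mm wide in y, 6 mm thick, 76 mm apart, their spine at carrier x 28 to 40 mm at the same height. A locked tooth passes 4 mm above the rear ear of a seated hook.
- keeper_grip (a point): Middle of the top of the keeper's black grip: an upright block 16 mm in the carrier's y, 22 mm in x, 40 mm high, on the comb 50 mm behind the bar's middle line; its top 186 mm above the bench. Pinch it from above across y. It moves with the keeper; axes as the carrier's.
- station1 (a point): Seat point of pocket 1, far right as the robot sees it: where the end of a seated tongue lies, 108 mm above the bench; axes as the carrier's. The pocket is 16 mm wide in x and 42 mm long in y; its floor is a V groove along y that centres the tongue. A seated hook has its origin 78 mm below this point, within 9 mm in y, its x along the carrier's x; it may swing or lean a little in x.
- station6 (a point): Seat point of pocket 6, far left as the robot sees it, as station1. Pockets 2 to 5 are alike and lie on the straight line between, at every 76 mm. A pocket is for one hook only, and any may be used.
- hook1: Hooked part (may be absent): aluminium clamp block on a steel C-shaped hook, 0.2 to 0.45 kg, 160 mm high, standing upright on its block. Origin: on the underside, below the tongue, near the centre of mass. Block x -25 to 33, y +-25, z 0 to 36 mm. Stem x -31 to -25, up to z 106 mm; neck x -31 to 22 (rear ear), z 100 to 106 mm; both 24 mm wide in y. The C opens to +x.
- hook2: Hooked part (may be absent): aluminium clamp block on a steel C-shaped hook, 0.2 to 0.45 kg, 160 mm high, standing upright on its block. Origin: on the underside, below the tongue, near the centre of mass. Block x -25 to 33, y +-25, z 0 to 36 mm. Stem x -31 to -25, up to z 106 mm; neck x -31 to 22 (rear ear), z 100 to 106 mm; both 24 mm wide in y. The C opens to +x.
- hook3: Hooked part (may be absent): aluminium clamp block on a steel C-shaped hook, 0.2 to 0.45 kg, 160 mm high, standing upright on its block. Origin: on the underside, below the tongue, near the centre of mass. Block x -25 to 33, y +-25, z 0 to 36 mm. Stem x -31 to -25, up to z 106 mm; neck x -31 to 22 (rear ear), z 100 to 106 mm; both 24 mm wide in y. The C opens to +x.
- hook4: Hooked part (may be absent): aluminium clamp block on a steel C-shaped hook, 0.2 to 0.45 kg, 160 mm high, standing upright on its block. Origin: on the underside, below the tongue, near the centre of mass. Block x -25 to 33, y +-25, z 0 to 36 mm. Stem x -31 to -25, up to z 106 mm; neck x -31 to 22 (rear ear), z 100 to 106 mm; both 24 mm wide in y. The C opens to +x.
- hook5: Hooked part (may be absent): aluminium clamp block on a steel C-shaped hook, 0.2 to 0.45 kg, 160 mm high, standing upright on its block. Origin: on the underside, below the tongue, near the centre of mass. Block x -25 to 33, y +-25, z 0 to 36 mm. Stem x -31 to -25, up to z 106 mm; neck x -31 to 22 (rear ear), z 100 to 106 mm; both 24 mm wide in y. The C opens to +x.
- hook6: Hooked part (may be absent): aluminium clamp block on a steel C-shaped hook, 0.2 to 0.45 kg, 160 mm high, standing upright on its block. Origin: on the underside, below the tongue, near the centre of mass. Block x -25 to 33, y +-25, z 0 to 36 mm. Stem x -31 to -25, up to z 106 mm; neck x -31 to 22 (rear ear), z 100 to 106 mm; both 24 mm wide in y. The C opens to +x.
- hook1_tab (a point): Middle of the top of hook1's black grip tab (the same on every hook: 160 mm straight above the hook's origin). The tab is 10 mm in x, 24 mm in y, and runs from z 106 to 160 mm of the hook. Pinch it from above across y, fingertips at least 12 mm above the neck so as to clear the keeper's teeth.
- hook1_tongue (a point): Lower end of hook1's tongue (the same on every hook: 78 mm straight above the origin, 42 mm above the block): flat steel with a round end, 8 mm in x, 24 mm in y, pointing down 22 mm from the neck. To hang a hook, its block passes under the bar while the tongue passes over the lip from -x; then it is lowered into the pocket.
- hammer: Hammer lying on the bench, 260 mm long, leave it alone. Origin at mid length.
- screwdriver: Black-handled screwdriver lying on the bench, 200 mm, leave it alone. Origin at mid length.
- block_a: Bare clamp block without a hook, 40 x 50 x 36 mm, leave it alone. Origin under its centre.
- block_b: Another bare clamp block without a hook, 40 x 50 x 36 mm, leave it alone. Origin under its centre.
- collar: Turned steel collar, 52 mm diameter and 52 mm high, leave it alone. Origin under its centre.
- ring_a: Steel ring lying flat, 34 mm diameter, 10 mm high, leave it alone. Origin under its centre.
- ring_b: Steel ring lying flat, 28 mm diameter, 8 mm high, leave it alone. Origin under its centre.

How it is judged:
On the way, in this order (a step that is already met when the one before it is completed fails the run):
1. the keeper is slid to its release stop (value of joint keeper above 0.034 m), for 0.2 s.
2. every hooked part present hangs seated in a pocket, the keeper still released (x of hook1 in the frame of carrier between -0.03 and 0.03 m and z of hook1 in the frame of carrier between 0.022 and 0.0355 m and y of hook1 in the frame of carrier between -0.205 and 0.205 m and angle between each of hook1, hook2, hook3, hook4, hook5, hook6's own z axis and vertical below 0.35 rad and x of hook2 in the frame of carrier between -0.03 and 0.03 m and z of hook2 in the frame of carrier between 0.022 and 0.0355 m and y of hook2 in the frame of carrier between -0.205 and 0.205 m and x of hook3 in the frame of carrier between -0.03 and 0.03 m and z of hook3 in the frame of carrier between 0.022 and 0.0355 m and y of hook3 in the frame of carrier between -0.205 and 0.205 m and x of hook4 in the frame of carrier between -0.03 and 0.03 m and z of hook4 in the frame of carrier between 0.022 and 0.0355 m and y of hook4 in the frame of carrier between -0.205 and 0.205 m and x of hook5 in the frame of carrier between -0.03 and 0.03 m and z of hook5 in the frame of carrier between 0.022 and 0.0355 m and y of hook5 in the frame of carrier between -0.205 and 0.205 m and x of hook6 in the frame of carrier between -0.03 and 0.03 m and z of hook6 in the frame of carrier between 0.022 and 0.0355 m and y of hook6 in the frame of carrier between -0.205 and 0.205 m and value of joint keeper above 0.03 m), for 0.3 s.
3. the keeper is slid back to its lock stop over the seated hooks (value of joint keeper below 0.004 m and x of hook1 in the frame of carrier between -0.03 and 0.03 m and z of hook1 in the frame of carrier between 0.022 and 0.0355 m and y of hook1 in the frame of carrier between -0.205 and 0.205 m and angle between each of hook1, hook2, hook3, hook4, hook5, hook6's own z axis and vertical below 0.35 rad and x of hook2 in the frame of carrier between -0.03 and 0.03 m and z of hook2 in the frame of carrier between 0.022 and 0.0355 m and y of hook2 in the frame of carrier between -0.205 and 0.205 m and x of hook3 in the frame of carrier between -0.03 and 0.03 m and z of hook3 in the frame of carrier between 0.022 and 0.0355 m and y of hook3 in the frame of carrier between -0.205 and 0.205 m and x of hook4 in the frame of carrier between -0.03 and 0.03 m and z of hook4 in the frame of carrier between 0.022 and 0.0355 m and y of hook4 in the frame of carrier between -0.205 and 0.205 m and x of hook5 in the frame of carrier between -0.03 and 0.03 m and z of hook5 in the frame of carrier between 0.022 and 0.0355 m and y of hook5 in the frame of carrier between -0.205 and 0.205 m and x of hook6 in the frame of carrier between -0.03 and 0.03 m and z of hook6 in the frame of carrier between 0.022 and 0.0355 m and y of hook6 in the frame of carrier between -0.205 and 0.205 m), for 0.2 s.
At the end, for the whole second after the job is handed in: Every hooked part present hangs in a pocket of the carrier with its tongue right down in the V of the pocket (origin 22 to 35.5 mm above the bench and within 30 mm of the bar middle line, leaning or swinging less than 0.35 rad), and the keeper is within 4 mm of its lock stop (all of step 3); the robot touches nothing.
It fails at once if a tool, ring or loose part that is not to be hung is moved more than 80 mm (distance of any of hammer, screwdriver, block_a, block_b, collar, ring_a, ring_b from where it was at the start of the episode above 0.08 m).
Of hook1, hook2, hook3, hook4, hook5, hook6 only 4 to 6 are there at a start; the rules pass over those that are not, and their reading is None.
At some moment in a run one of hook1, hook2, hook3, hook4, hook5, hook6 may be knocked a few centimetres aside while the robot is not near it.
Once in a run the grip may slacken for a moment while it holds something.
It also fails if it takes over 210 s, if anything falls off the work surface, if the arm or the gripper's body presses on something with over 40 N, if the wrist force passes 120 N, or if a joint passes its speed limit or range.

## Working session

There is one attempt and no reset: what is moved stays moved. The work goes in short steps, Python scripts to look and compute and a tool call to move; the robot and the scene stay as the last step left them, time stands still between calls to the robot, and variables do not carry over. Pictures are saved under pics/ and viewed, at most 14 in all, crops included, and the job is handed in when it is done.

```bash
ls; mkdir -p pics
```

Create h.py:
```python
import numpy as np, cv2
from bench import robot
def shot(n,save=None):
    d=robot.get_image(n); 
    if save: cv2.imwrite('pics/'+save,d['image'][:,:,::-1])
    return d
def K(d): return np.array([[d['fx'],0,d['cx']],[0,d['fy'],d['cy']],[0,0,1.]])
def ray(d,uv):
    p=cv2.undistortPoints(np.array([[uv]],float),K(d),np.array(d['dist'],float))[0,0]
    T=np.array(d['camera_from_world']);R=T[:3,:3]
    o=-R.T@T[:3,3]; v=R.T@np.array([p[0],-p[1],-1.]); return o,v/np.linalg.norm(v)
def onz(d,uv,z):
    o,v=ray(d,uv); return o+v*(z-o[2])/v[2]
def proj(d,P):
    P=np.atleast_2d(np.array(P,float));T=np.array(d['camera_from_world'])
    c=P@T[:3,:3].T+T[:3,3]; c=c*[1,-1,-1]
    return cv2.projectPoints(c,np.zeros(3),np.zeros(3),K(d),np.array(d['dist'],float))[0][:,0]
def tri(obs):
    A=np.zeros((3,3));b=np.zeros(3)
    for d,uv in obs:
        o,v=ray(d,uv);M=np.eye(3)-np.outer(v,v);A+=M;b+=M@o
    return np.linalg.solve(A,b)
```

Run:
```python
from h import *
for n in('scene','top'):
    d=shot(n,n+'0.png');T=np.array(d['camera_from_world']);print(n,-T[:3,:3].T@T[:3,3],d['fx'],d['dist'],T[:3,:3].round(2).tolist())
print(robot.get_state())
```

```text
bench.py
pics
scene [1.11320999 0.84312589 1.28577727] 410.0584388366438 [-0.07420475  0.          0.          0.          0.        ] [[-0.82, 0.57, 0.01], [-0.42, -0.61, 0.67], [0.39, 0.55, 0.74]]
top [ 0.27323699 -0.0057079   1.27071978] 379.08436642499487 [0.02765438 0.         0.         0.         0.        ] [[-0.01, -1.0, 0.01], [0.98, -0.01, 0.2], [-0.2, 0.01, 0.98]]
{'clock': 0.1, 'qpos': array([-9.43381233e-01,  3.85478855e-01,  6.75213000e-03, -4.00093466e-04,
       -1.19399205e+00, -2.58599328e-01]), 'qd': array([ 0.00184188, -0.00352052,  0.00047882,  0.00263354,  0.00034012,
       -0.00049815]), 'tau': array([-2.19789981e-03, -3.93316698e+01,  1.88928330e+01,  4.19796333e+00,
       -2.56633379e-03,  2.52903298e-06]), 'tool_pos': array([ 0.2252824 , -0.58279225,  0.40373225]), 'ee_rot': array([-2.44043747e-04, -1.83291864e-01,  9.83058052e-01,  9.48137586e-04]), 'force': array([ 0.15456131,  0.30745337, -1.30423771]), 'wrist_torque': array([ 0.0350662 ,  0.01765746, -0.04497943]), 'finger_force': 0.0, 'finger_gap': 0.08534884326970893}
```

```bash
python3 -c "
import cv2
for n in('scene','top'): cv2.imwrite('pics/'+n+'0b.png',cv2.resize(cv2.imread('pics/'+n+'0.png'),(800,600),interpolation=cv2.INTER_CUBIC))"
```

```text
(no output)
```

View pics/scene0b.png

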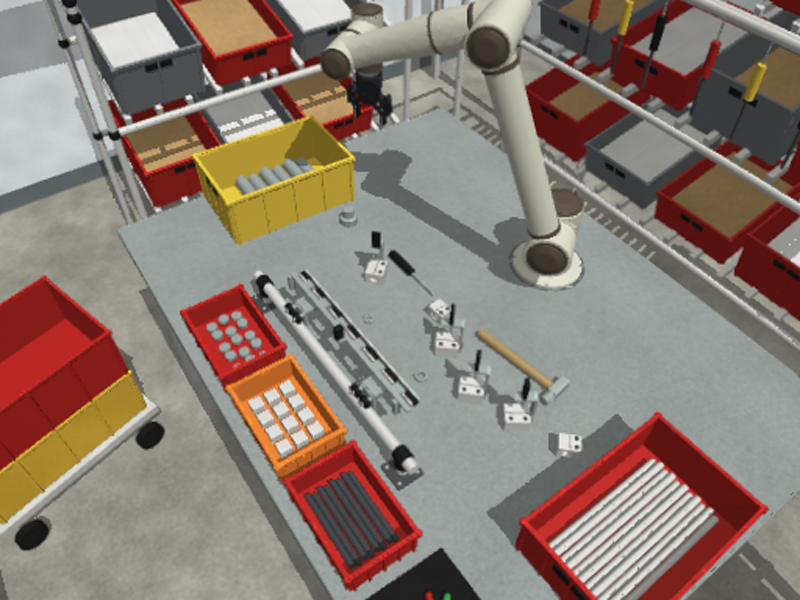

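View pics/top0b.png

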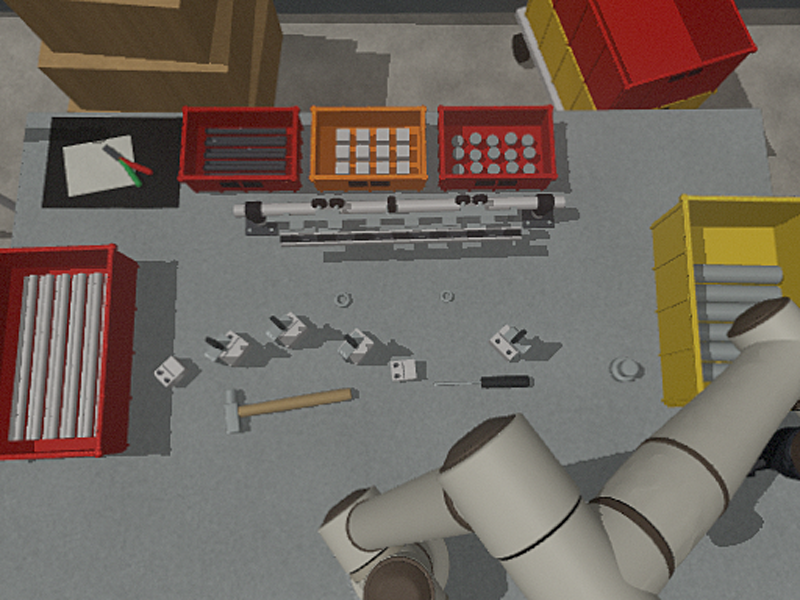

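Four hooks stand on the bench. In the scene view their black tabs are near (376,240), (452,315), (478,358) and (526,388). In the top view they are near (518,335), (352,342), (288,322) and (218,345). The keeper grip is at (338,330) in scene and (392,203) in top. I'll zoom in on both.

Run:
```python
import cv2
a=cv2.imread('pics/scene0.png')[140:305,150:380];cv2.imwrite('pics/sc.png',cv2.resize(a,None,fx=3.4,fy=3.4,interpolation=cv2.INTER_CUBIC))
a=cv2.imread('pics/top0.png')[120:250,100:366];cv2.imwrite('pics/tc.png',cv2.resize(a,None,fx=3,fy=3,interpolation=cv2.INTER_CUBIC))
```

```text
(no output)
```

View pics/sc.png

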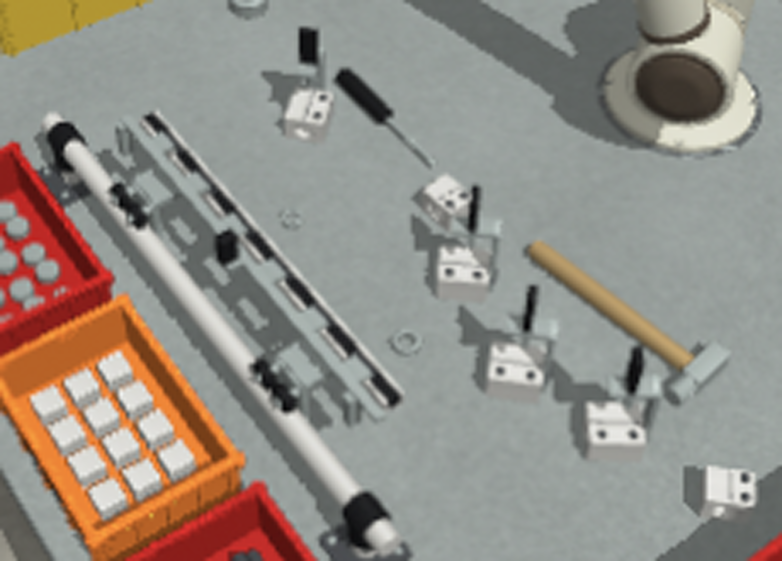

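View pics/tc.png

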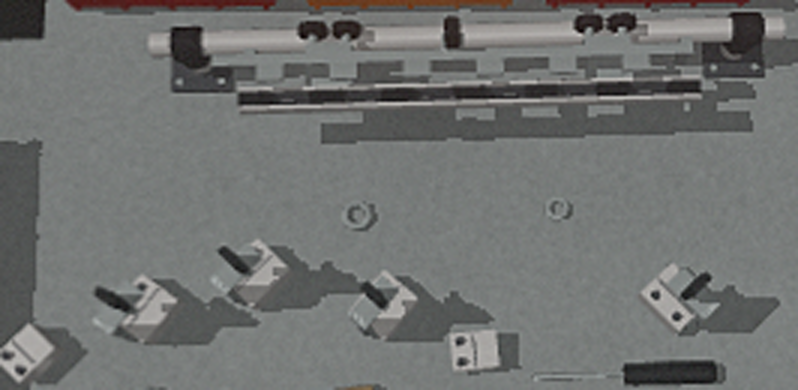

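The zoom confirms 4 hooks, 7 black fillers along the bar, and the grip at (228,247) in the scene crop. Next I'll mask the dark blobs, triangulate them, and rectify the patches to read the yaw.

Run:
```python
from h import *
S=shot('scene');T=shot('top')
def blobs(d,x0,y0,x1,y1,th,amin):
    g=d['image'].max(axis=2);m=np.zeros_like(g);m[y0:y1,x0:x1]=(g[y0:y1,x0:x1]<th)*255
    n,l,s,c=cv2.connectedComponentsWithStats(m)
    return [(c[i].round(1).tolist(),s[i].tolist()) for i in range(1,n) if s[i,4]>=amin]
for nm,d,b in(('S',S,(180,140,350,275)),('T',T,(120,120,350,250))):
    for th in (60,):
        for c,s in blobs(d,*b,th,10): print(nm,th,c,s,onz(d,c,.133)[:2].round(3),onz(d,c,.12)[:2].round(3))
```

```text
S 60 [240.0, 153.0] [238, 148, 5, 11, 47] [ 0.433 -0.239] [ 0.425 -0.251]
S 60 [342.7, 167.1] [337, 159, 13, 16, 107] [0.133 0.065] [0.122 0.056]
S 60 [256.3, 167.7] [249, 161, 16, 15, 97] [ 0.426 -0.128] [ 0.418 -0.139]
S 60 [195.6, 175.8] [193, 174, 6, 5, 14] [ 0.651 -0.225] [ 0.646 -0.237]
S 60 [204.5, 186.5] [202, 184, 6, 6, 16] [ 0.651 -0.154] [ 0.646 -0.166]
S 60 [187.7, 200.1] [183, 194, 10, 13, 47] [ 0.738 -0.129] [ 0.734 -0.14 ]
S 60 [288.6, 201.7] [288, 195, 2, 13, 20] [0.43  0.089] [0.422 0.081]
S 60 [215.1, 198.8] [213, 196, 6, 6, 15] [ 0.65  -0.077] [ 0.644 -0.087]
S 60 [216.0, 212.3] [213, 208, 7, 10, 50] [ 0.681 -0.018] [ 0.676 -0.028]
S 60 [226.1, 211.5] [223, 208, 7, 8, 22] [ 0.648 -0.001] [ 0.643 -0.011]
S 60 [237.8, 225.0] [234, 221, 8, 9, 23] [0.647 0.075] [0.641 0.067]
S 60 [305.2, 230.5] [304, 224, 3, 13, 24] [0.464 0.229] [0.456 0.222]
S 60 [250.2, 239.3] [247, 235, 8, 9, 25] [0.645 0.152] [0.64  0.144]
S 60 [336.3, 248.4] [334, 242, 5, 14, 41] [0.424 0.349] [0.416 0.343]
S 60 [230.6, 253.2] [225, 246, 12, 15, 66] [0.732 0.162] [0.728 0.155]
S 60 [263.0, 254.0]
[... 569 characters left out ...]
.7] [168, 142, 9, 5, 29] [0.662 0.251] [0.667 0.253]
T 60 [304.5, 149.4] [297, 147, 16, 5, 56] [ 0.641 -0.162] [ 0.645 -0.163]
T 60 [325.1, 148.7] [314, 147, 20, 4, 57] [ 0.642 -0.226] [ 0.646 -0.229]
T 60 [234.6, 151.2] [180, 148, 115, 7, 353] [0.636 0.058] [0.641 0.058]
T 60 [165.0, 150.0] [158, 150, 15, 1, 15] [0.642 0.275] [0.646 0.278]
T 60 [177.5, 206.6] [173, 203, 10, 8, 35] [0.462 0.23 ] [0.465 0.233]
T 60 [331.7, 215.0] [327, 211, 10, 9, 35] [ 0.432 -0.237] [ 0.434 -0.239]
T 60 [224.4, 217.9] [220, 214, 9, 9, 33] [0.427 0.088] [0.428 0.089]
T 60 [137.3, 219.6] [132, 216, 12, 8, 43] [0.424 0.349] [0.426 0.353]
T 60 [323.3, 244.1] [308, 241, 31, 7, 208] [ 0.345 -0.207] [ 0.346 -0.21 ]
```

Run:
```python
from h import *
S=shot('scene');T=shot('top')
for n,a,b in(('A',(240,153),(331.7,215)),('B',(288.6,201.7),(224.4,217.9)),('C',(305.2,230.5),(177.5,206.6)),('D',(336.3,248.4),(137.3,219.6)),('grip',(216,212.3),(250.1,130.3))): print(n,tri([(S,a),(T,b)]).round(4))
print('bar ends top',onz(T,(100+238/3,120+98/3),.12),onz(T,(100+702/3,120+88/3),.12))
H=[(.432,-.238),(.428,.0885),(.463,.2295),(.424,.349)]
rows=[]
for d,z in((S,.036),(T,.036),(T,.16)):
    r=[]
    for x,y in H:
        # patch: up=+x, left=+y, 120mm, 1.6px/mm
        c=np.array([[x+s*.06,y+t*.06,z] for s,t in((1,1),(1,-1),(-1,-1),(-1,1))])
        M=cv2.getPerspectiveTransform(proj(d,c).astype(np.float32),np.float32([[0,0],[191,0],[191,191],[0,191]]))
        p=cv2.warpPerspective(d['image'],M,(192,192),flags=cv2.INTER_CUBIC)[:,:,::-1].copy(); cv2.circle(p,(96,96),2,(0,0,255),-1); r.append(p)
    rows.append(np.hstack(r))
cv2.imwrite('pics/rect.png',np.vstack(rows))
```

```text
A [ 0.4328 -0.237   0.1341]
B [0.4274 0.0876 0.1297]
C [0.463  0.2295 0.1328]
D [0.4241 0.3487 0.1332]
grip [0.6929 0.0076 0.1669]
bar ends top [0.63705001 0.23253961 0.12      ] [ 0.64410838 -0.25701135  0.12      ]
```

View pics/rect.png

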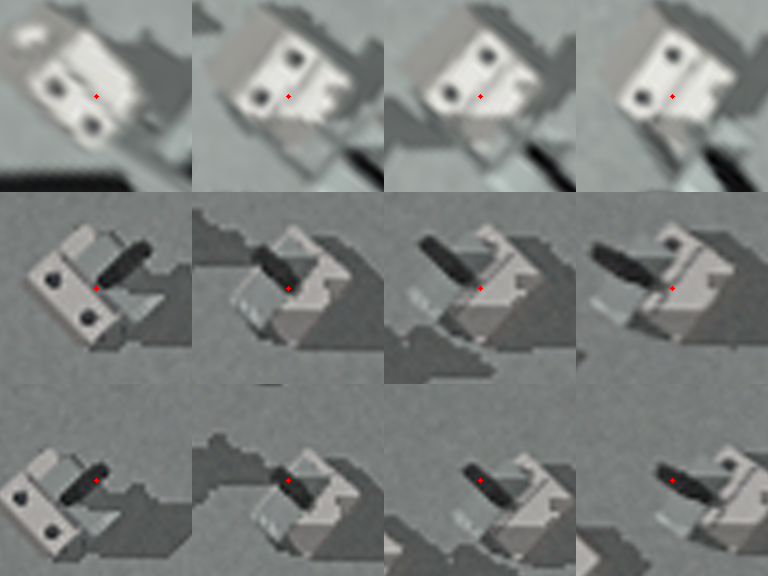

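The rectified patches (up = +x, left = +y) show hole pairs running along each hook's x, with the stem marking −x. The pixel pairs are:
- A: (56,88)–(92,125), yaw about +44°
- B: (261,96)–(295,58), about −42°
- C: (450,93)–(487,55), about −44°
- D: (642,97)–(673,54), about −36°

The tabs triangulate to z≈0.133 at mid-height, which matches the text. The keeper grip is at (0.693, 0.008), so the keeper is about 18 mm open.

Create plan.py:
```python
import sys,numpy as np
from bench import robot
from scipy.spatial.transform import Rotation as R
# usage: plan.py yawdeg x y z : turn about tool z (+tilt fix), then shift in the tool axes after the turn
a=[float(v) for v in sys.argv[1:]]
s=robot.get_state();p=np.array(s['tool_pos']);q=s['ee_rot']
r=R.from_quat([q[1],q[2],q[3],q[0]])
h=np.radians(90+a[0]);y=np.array([np.cos(h),np.sin(h),0]);z=np.array([0,0,-1.])
G=R.from_matrix(np.c_[np.cross(y,z),y,z])
G2=G*R.from_euler('z',np.pi)
rv=min([(r.inv()*g).as_rotvec() for g in(G,G2)],key=lambda v:np.linalg.norm(v))
gg=r*R.from_rotvec(rv)
print('at',p.round(4),'gap',round(s['finger_gap'],4),'F',s['force'].round(1),'ff',round(s['finger_force'],1),'t',s['clock'])
print('rot',rv.round(4),'shift',gg.inv().apply(np.array(a[1:])-p).round(4))
```

```bash
python3 plan.py 0.9 .693 .0075 .38
```

```text
at [ 0.2253 -0.5829  0.4043] gap 0.0854 F [ 0.2 -0.3 -0.1] ff 0.0 t 0.3
rot [ 7.000e-04 -2.000e-04  3.531e-01] shift [-0.4769  0.583   0.0243]
```

The manual's scale: shifts go in shares of 62.5 mm and turns go in shares of pi/2 rad. Converting my numbers, 0.0389 m is 0.6224, -0.0318 m is -0.5088, 0.1177 rad / 1.5708 = 0.0749.

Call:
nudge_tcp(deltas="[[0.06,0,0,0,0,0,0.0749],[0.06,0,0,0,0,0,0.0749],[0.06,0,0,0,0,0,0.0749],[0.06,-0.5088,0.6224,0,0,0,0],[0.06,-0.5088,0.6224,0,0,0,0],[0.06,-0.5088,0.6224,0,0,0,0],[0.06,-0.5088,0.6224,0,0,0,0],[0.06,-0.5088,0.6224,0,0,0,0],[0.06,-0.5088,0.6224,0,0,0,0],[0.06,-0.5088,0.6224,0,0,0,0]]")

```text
refused: deltas: the value is not of type 'string' (schema: type "string"). Nothing was moved.
```

Refused on format, not on reach. It needs rows parted by semicolons, with the numbers parted by spaces.

Call:
nudge_tcp(deltas="0.06 0 0 0 0 0 0.0749;0.06 0 0 0 0 0 0.0749;0.06 0 0 0 0 0 0.0749;0.06 -0.5088 0.6224 0 0 0 0;0.06 -0.5088 0.6224 0 0 0 0;0.06 -0.5088 0.6224 0 0 0 0;0.06 -0.5088 0.6224 0 0 0 0;0.06 -0.5088 0.6224 0 0 0 0;0.06 -0.5088 0.6224 0 0 0 0;0.06 -0.5088 0.6224 0 0 0 0")

```text
clock: 1.55
tool_pos: [0.4444, -0.3057, 0.4049]
ee_rot: [0.0, -0.008, 1.0, -0.0]
force: [0.7, -1.2, -0.1]
finger_gap: 0.0603
finger_force: 0.0
```

Call:
nudge_tcp(deltas="0.06 -0.5088 0.6224 0 0 0 0;0.06 -0.5088 0.6224 0 0 0 0;0.06 -0.5088 0.6224 0 0 0 0;0.06 -0.5088 0.6224 0 0 0 0;0.06 -0.5088 0.6224 0 0 0 0;0.06 -0.5088 0.6224 0 0 0 0;0.06 -0.5088 0.6224 0 0 0 0;0.06 -0.5088 0.6224 0 0 0 0;0.06 0 0 0.384 0 0 0;0.06 0 0 0 0 0 0")

```text
clock: 2.8
tool_pos: [0.6929, 0.0086, 0.3778]
ee_rot: [-0.003, -0.008, 1.0, -0.0]
force: [0.6, -0.9, -0.0]
finger_gap: 0.0601
finger_force: 0.0
```

```bash
python3 plan.py 0.9 .693 .0075 .326
```

```text
at [0.6929 0.0086 0.3778] gap 0.0601 F [ 0.6 -0.9 -0. ] ff 0.0 t 2.8
rot [-0.0006 -0.0058  0.0005] shift [-0.0001 -0.0011  0.0518]
```

Converted, 0.026 m is 0.416, -0.001 m is -0.016, -0.0058 rad / 1.5708 = -0.0037.

Call:
nudge_tcp(deltas="0.06 0 -0.016 0.416 0 -0.0037 0;0.06 0 0 0.416 0 0 0;0.0 0 0 0 0 0 0;0.0 0 0 0 0 0 0;0.0 0 0 0 0 0 0;0.0 0 0 0 0 0 0")

```text
clock: 3.55
tool_pos: [0.6936, 0.007, 0.3311]
ee_rot: [0.005, -0.008, 1.0, 0.0]
force: [-0.7, 1.3, 5.1]
finger_gap: 0.0151
finger_force: 60.3
```

Call:
nudge_tcp(deltas="0.0 0 0.096 0 0 0 0;0.0 0 0.096 0 0 0 0;0.0 0 0.096 0 0 0 0;0 0 0.064 0 0 0 0;0 0 0 0 0 0 0")

```text
clock: 4.18
tool_pos: [0.6933, 0.0288, 0.3311]
ee_rot: [0.005, -0.008, 1.0, -0.0]
force: [-1.2, -1.3, 6.5]
finger_gap: 0.0149
finger_force: 60.5
```

Converted, 0.003 m is 0.048.

Call:
nudge_tcp(deltas="0.0 0 0.048 0 0 0 0;0 0 0 0 0 0 0;0 0 0 0 0 0 0")

```text
clock: 4.55
tool_pos: [0.6933, 0.0307, 0.3311]
ee_rot: [0.004, -0.008, 1.0, -0.001]
force: [-0.4, -4.7, 6.7]
finger_gap: 0.0149
finger_force: 60.5
```

Call:
nudge_tcp(deltas="0.0 0 0.048 0 0 0 0;0 0 0 0 0 0 0;0 0 0 0 0 0 0")

```text
clock: 4.92
tool_pos: [0.6934, 0.0314, 0.3311]
ee_rot: [0.004, -0.007, 1.0, -0.003]
force: [-0.6, -13.4, 4.9]
finger_gap: 0.0149
finger_force: 60.5
```

Converted, 0.06 m is 0.96, 0.03 m is 0.48.

Call:
nudge_tcp(deltas="0.05 0 -0.032 0 0 0 0;0.05 0 0 0 0 0 0;0.05 0 0 -0.56 0 0 0;0.05 0.48 0 -0.56 0 0 0;0.05 0.96 0 0 0 0 0;0.05 0.96 0 0 0 0 0;0.05 0 0 0 0 0 0")

```text
clock: 5.8
tool_pos: [0.538, 0.0304, 0.3974]
ee_rot: [0.001, -0.009, 1.0, 0.0]
force: [-0.2, 1.0, 0.5]
finger_gap: 0.0502
finger_force: 0.0
```

Create hooks.py:
```python
from h import *
import sys
S=shot('scene');T=shot('top')
def blobs(d,b,th=60,amin=10):
    x0,y0,x1,y1=b
    g=d['image'].max(axis=2);m=np.zeros_like(g);m[y0:y1,x0:x1]=(g[y0:y1,x0:x1]<th)*255
    n,l,s,c=cv2.connectedComponentsWithStats(m)
    return [(c[i],s[i]) for i in range(1,n) if s[i,4]>=amin]
a=blobs(S,(180,100,380,290));b=blobs(T,(110,120,360,260))
for ca,sa in a:
    for cb,sb in b:
        o,v=ray(S,ca);o2,v2=ray(T,cb);p=tri([(S,ca),(T,cb)])
        gap=abs(np.dot(o2-o,np.cross(v,v2)))/np.linalg.norm(np.cross(v,v2))
        if gap<.006 and .125<p[2]<.175 and .3<p[0]<.73: print(p.round(4),'gap',gap.round(4),'S',ca.round(1),sa[4],'T',cb.round(1),sb[4])
```

```bash
python3 hooks.py; python3 plan.py 44 .4328 -.237 .38
```

```text
[0.427  0.0875 0.1323] gap 0.0011 S [288.7 201.2] 22 T [224.4 217.9] 33
[0.4241 0.3487 0.1327] gap 0.0004 S [336.2 248.5] 42 T [137.3 219.7] 41
at [0.5422 0.0312 0.3986] gap 0.0497 F [ 0.8 -0.1 -0.3] ff 0.0 t 5.9
rot [-0.0024  0.0073 -0.7509] shift [ 0.265  -0.1169  0.0186]
```

```bash
python3 plan.py -42 .4272 .0875 .36
```

```text
at [0.5422 0.0312 0.3986] gap 0.0497 F [ 0.8 -0.1 -0.3] ff 0.0 t 5.9
rot [0.0033 0.007  0.7501] shift [ 0.1232 -0.0351  0.0386]
```

Converted, 0.0411 m is 0.6576, 0.0129 m is 0.2064, 0.15 rad / 1.5708 = 0.0955.

Call:
nudge_tcp(deltas="0.05 0 0 0 0.0019 0.0045 0.0955;0.05 0 0 0 0 0 0.0955;0.05 0 0 0 0 0 0.0955;0.05 0 0 0 0 0 0.0955;0.05 0 0 0 0 0 0.0955;0.05 0.6576 -0.1872 0.2064 0 0 0;0.05 0.6576 -0.1872 0.2064 0 0 0;0.05 0.6576 -0.1872 0.2064 0 0 0;0.05 0 0 0 0 0 0")

```text
clock: 7.02
tool_pos: [0.4266, 0.0882, 0.3585]
ee_rot: [-0.001, 0.358, 0.934, -0.002]
force: [-0.0, -0.1, 0.3]
finger_gap: 0.0496
finger_force: 0.0
```

```bash
python3 plan.py -42 .4272 .0875 .297
```

```text
at [0.4266 0.0882 0.3585] gap 0.0496 F [-0.  -0.1  0.3] ff 0.0 t 7.025
rot [-0.0041 -0.0003  0.0014] shift [-0.0009 -0.0002  0.0615]
```

Converted, 0.0315 m is 0.504, 0.03 m is 0.48, -0.004 rad / 1.5708 = -0.0025.

Call:
nudge_tcp(deltas="0.05 -0.016 0 0.48 -0.0025 0 0;0.05 0 0 0.504 0 0 0;0.05 0 0 0 0 0 0;0.0 0 0 0 0 0 0;0.0 0 0 0 0 0 0;0.0 0 0 0 0 0 0;0.0 0 0 0 0 0 0")

```text
clock: 7.9
tool_pos: [0.4288, 0.0866, 0.299]
ee_rot: [0.002, 0.359, 0.933, 0.002]
force: [1.0, -1.5, 6.0]
finger_gap: 0.0229
finger_force: 59.7
```

```bash
python3 plan.py -42 .4272 .0875 .297
```

```text
at [0.4288 0.0866 0.299 ] gap 0.0229 F [ 1.  -1.5  6. ] ff 59.7 t 7.9
rot [ 0.0044  0.0024 -0.0006] shift [ 0.0018 -0.0004  0.002 ]
```

Converted, -0.018 m is -0.288.

Call:
nudge_tcp(deltas="0.0 0 0 -0.288 0 0 0;0.0 0 0 -0.288 0 0 0;0.0 0 0 -0.288 0 0 0;0.0 0 0 0 0 0 0")

```text
clock: 8.4
tool_pos: [0.4278, 0.0864, 0.352]
ee_rot: [0.001, 0.359, 0.933, 0.001]
force: [-0.3, -0.6, -4.0]
finger_gap: 0.0228
finger_force: 59.4
```

```bash
python3 plan.py 0.9 .54 .028 .350
```

```text
at [0.4278 0.0864 0.352 ] gap 0.0228 F [-0.3 -0.6 -4. ] ff 59.4 t 8.4
rot [ 0.0029  0.0017 -0.7503] shift [-0.1112 -0.0601  0.002 ]
```

Converted, -0.0371 m is -0.5936, -0.02 m is -0.32, -0.125 rad / 1.5708 = -0.0796.

Call:
nudge_tcp(deltas="0.0 0 0 0 0.0019 0.0011 -0.0796;0.0 0 0 0 0 0 -0.0796;0.0 0 0 0 0 0 -0.0796;0.0 0 0 0 0 0 -0.0796;0.0 0 0 0 0 0 -0.0796;0.0 0 0 0 0 0 -0.0796;0.0 -0.5936 -0.32 0 0 0 0;0.0 -0.5936 -0.32 0 0 0 0;0.0 -0.5936 -0.32 0 0 0 0;0 0 0 0 0 0 0")

```text
clock: 9.65
tool_pos: [0.5418, 0.0271, 0.3491]
ee_rot: [-0.002, -0.006, 1.0, -0.001]
force: [-0.3, -0.4, -2.6]
finger_gap: 0.0235
finger_force: 59.7
```

```bash
python3 plan.py 0.9 .54 .028 .350
```

Run:
```python
from h import *
P=[]
for n in('scene','top'):
    d=shot(n,n+'1.png'); u=proj(d,[.54,.028,.12])[0].astype(int); a=d['image'][max(0,u[1]-55):u[1]+55,u[0]-65:u[0]+65,::-1]; print(n,u)
    P.append(cv2.resize(a,(390,330),interpolation=cv2.INTER_CUBIC))
cv2.imwrite('pics/hb.png',np.hstack(P))
```

```text
at [0.5418 0.0271 0.3491] gap 0.0235 F [-0.3 -0.4 -2.6] ff 59.7 t 9.65
rot [-0.0013 -0.0048 -0.0032] shift [ 0.0018  0.001  -0.0009]
scene [254 206]
top [244 182]
```

View pics/hb.png

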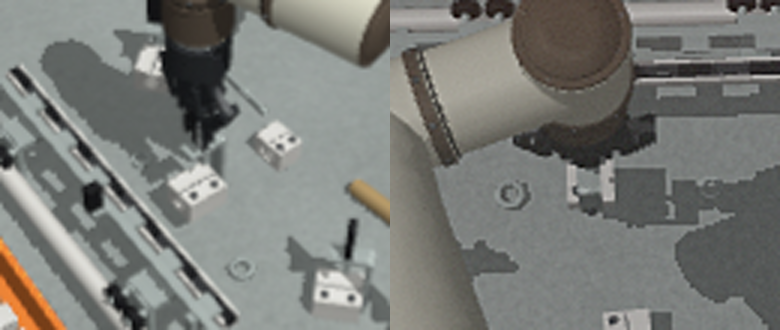

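Run:
```python
from h import *
S=shot('scene')
for uv in((253.3,216.7),(261.3,212.3)): print(onz(S,uv,.087))
```

```text
[0.5583769  0.04420401 0.087     ]
[0.52110925 0.04350257 0.087     ]
```

Converted, -0.0255 m is -0.408, -0.001 rad / 1.5708 = -0.0006.

Call:
nudge_tcp(deltas="0.0 -0.408 0 0 -0.0006 -0.0032 -0.0019;0.0 -0.408 0 0 0 0 0;0.0 -0.408 0 0 0 0 0;0.0 -0.408 0 0 0 0 0;0.0 0 0 0 0 0 0;0 0 0 0 0 0 0")

```text
clock: 10.55
tool_pos: [0.6412, 0.0304, 0.3512]
ee_rot: [0.001, -0.01, 1.0, 0.0]
force: [-0.5, -0.6, -3.3]
finger_gap: 0.0231
finger_force: 59.7
```

```bash
python3 plan.py 0.9 .6444 .028 .329
```

```text
at [0.6412 0.0304 0.3512] gap 0.0231 F [-0.5 -0.6 -3.3] ff 59.7 t 10.55
rot [0.0002 0.0011 0.0037] shift [-0.0032 -0.0025  0.0222]
```

Converted, 0.006 m is 0.096, -0.003 m is -0.048.

Call:
nudge_tcp(deltas="0.0 -0.048 -0.032 0 0 0 0;0.0 0 0 0.096 0 0 0;0.0 0 0 0.096 0 0 0;0.0 0 0 0.096 0 0 0;0.0 0 0 0.048 0 0 0;0 0 0 0 0 0 0")

```text
clock: 11.3
tool_pos: [0.6454, 0.028, 0.3303]
ee_rot: [0.001, -0.009, 1.0, 0.0]
force: [0.2, 0.5, -2.7]
finger_gap: 0.0225
finger_force: 59.8
```

```bash
python3 plan.py 0.9 .6444 .028 .329
```

```text
at [0.6454 0.028  0.3303] gap 0.0225 F [ 0.2  0.5 -2.7] ff 59.8 t 11.3
rot [0.     0.0024 0.003 ] shift [0.001  0.     0.0013]
```

Converted, 0.002 m is 0.032.

Call:
nudge_tcp(deltas="0.0 0 0 0.032 0 0 0;0.0 0 0 0.032 0 0 0;0 0 0 0 0 0 0")

```text
clock: 11.68
tool_pos: [0.6452, 0.0279, 0.329]
ee_rot: [0.002, -0.01, 1.0, -0.0]
force: [-3.2, -0.5, 5.5]
finger_gap: 0.0232
finger_force: 61.0
```

Call:
nudge_tcp(deltas="0.0 0 0 0.032 0 0 0;0 0 0 0 0 0 0;0 0 0 0 0 0 0")

```text
clock: 12.05
tool_pos: [0.6451, 0.0279, 0.3289]
ee_rot: [0.003, -0.01, 1.0, -0.0]
force: [-6.2, 1.5, 11.4]
finger_gap: 0.023
finger_force: 61.8
```

Converted, -0.04 m is -0.64, -0.035 m is -0.56.

Call:
nudge_tcp(deltas="0.05 0 0 -0.032 0 0 0;0.05 0 0 0 0 0 0;0.05 0 0 0 0 0 0;0.05 0 0 -0.56 0 0 0;0.05 0 0 -0.64 0 0 0;0.05 0 0 0 0 0 0")

```text
clock: 12.8
tool_pos: [0.6459, 0.0279, 0.4057]
ee_rot: [0.006, -0.01, 1.0, 0.001]
force: [-0.1, 0.2, -1.3]
finger_gap: 0.0498
finger_force: 0.0
```

Call:
nudge_tcp(deltas="0.05 0.8 0 0 0 0 0;0.05 0.8 0 0 0 0 0;0.05 0 -0.96 0 0 0 0;0.05 0 -0.96 0 0 0 0;0.05 0 -0.96 0 0 0 0;0.05 0.8 0 0 0 0 0;0.05 0 0 0 0 0 0")

```text
clock: 13.68
tool_pos: [0.4957, -0.1559, 0.3996]
ee_rot: [-0.001, -0.008, 1.0, 0.001]
force: [-0.1, -0.5, 0.3]
finger_gap: 0.0497
finger_force: 0.0
```

```bash
python3 hooks.py;python3 plan.py 44 .4328 -.237 .36
```

```text
[0.692  0.0289 0.1664] gap 0.0013 S [219.4 216.2] 51 T [243.2 130.6] 45
[0.4632 0.2294 0.1334] gap 0.0013 S [305.2 230.4] 23 T [177.5 206.5] 36
[0.4241 0.3487 0.1334] gap 0.0003 S [336.3 248.4] 41 T [137.2 219.6] 43
[0.6534 0.2464 0.156 ] gap 0.0012 S [264.5 255.8] 12 T [172.8 143.9] 25
at [ 0.4983 -0.155   0.4009] gap 0.05 F [ 0.3 -0.1 -0.5] ff 0.0 t 13.775
rot [-0.001   0.0029 -0.7495] shift [ 0.1041 -0.0135  0.0409]
```

```bash
python3 plan.py -44 .4632 .2294 .36
```

```text
at [ 0.4983 -0.155   0.4009] gap 0.05 F [ 0.3 -0.1 -0.5] ff 0.0 t 13.775
rot [0.0013 0.0028 0.7863] shift [0.2923 0.2521 0.0409]
```

Converted, 0.131 rad / 1.5708 = 0.0834.

Call:
nudge_tcp(deltas="0.05 0 0 0 0.0006 0.0019 0.0834;0.05 0 0 0 0 0 0.0834;0.05 0 0 0 0 0 0.0834;0.05 0 0 0 0 0 0.0834;0.05 0 0 0 0 0 0.0834;0.05 0 0 0 0 0 0.0834", quiet=true)

```text
ok
```

Call:
nudge_tcp(deltas="0.05 0.584 0.504 0 0 0 0;0.05 0.584 0.504 0 0 0 0;0.05 0.584 0.504 0 0 0 0;0.05 0.584 0.504 0 0 0 0;0.05 0.584 0.504 0 0 0 0;0.05 0.584 0.504 0 0 0 0;0.05 0.584 0.504 0 0 0 0;0.05 0.584 0.504 0 0 0 0;0.05 0 0 0.64 0 0 0;0.05 0 0 0 0 0 0")

```text
clock: 15.78
tool_pos: [0.4653, 0.2275, 0.3581]
ee_rot: [-0.004, 0.372, 0.928, -0.002]
force: [0.3, -1.1, 0.5]
finger_gap: 0.0499
finger_force: 0.0
```

```bash
python3 plan.py -44 .4632 .2294 .297
```

```text
at [0.4653 0.2275 0.3581] gap 0.0499 F [ 0.3 -1.1  0.5] ff 0.0 t 15.775
rot [-0.0072 -0.0052  0.0066] shift [ 0.0029 -0.0001  0.0611]
```

```bash
python3 hooks.py
```

```text
[ 0.4328 -0.2368  0.1342] gap 0.0016 S [240. 153.] 47 T [331.6 215. ] 34
[0.6921 0.0288 0.1664] gap 0.0011 S [219.4 216.2] 51 T [243.3 130.6] 47
[0.4243 0.3489 0.1331] gap 0.0005 S [336.2 248.5] 42 T [137.2 219.6] 43
[0.6534 0.2467 0.1555] gap 0.0016 S [264.6 255.9] 13 T [172.8 143.9] 25
```

Converted, 0.031 m is 0.496, 0.003 m is 0.048, -0.007 rad / 1.5708 = -0.0045.

Call:
nudge_tcp(deltas="0.05 0.048 0 0.48 -0.0045 -0.0032 0.0038;0.05 0 0 0.496 0 0 0;0.05 0 0 0 0 0 0;0.0 0 0 0 0 0 0;0.0 0 0 0 0 0 0;0.0 0 0 0 0 0 0;0.0 0 0 0 0 0 0")

```text
clock: 16.75
tool_pos: [0.4666, 0.2264, 0.3021]
ee_rot: [0.0, 0.373, 0.928, 0.005]
force: [-1.7, -2.3, 6.0]
finger_gap: 0.0233
finger_force: 59.9
```

```bash
python3 plan.py -44 .4632 .2294 .297
```

```text
at [0.4666 0.2264 0.3021] gap 0.0233 F [-1.7 -2.3  6. ] ff 59.9 t 16.75
rot [ 0.0099 -0.0032  0.0036] shift [ 0.0046 -0.0002  0.0051]
```

Call:
nudge_tcp(deltas="0.0 0 0 -0.288 0 0 0;0.0 0 0 -0.288 0 0 0;0.0 0 0 -0.272 0 0 0;0.0 0 0 0 0 0 0")

```text
clock: 17.25
tool_pos: [0.4662, 0.226, 0.354]
ee_rot: [-0.0, 0.373, 0.928, 0.006]
force: [-0.6, 1.1, -2.3]
finger_gap: 0.0231
finger_force: 59.4
```

```bash
python3 plan.py 0.9 .54 .104 .350
```

```text
at [0.4662 0.226  0.354 ] gap 0.0231 F [-0.6  1.1 -2.3] ff 59.4 t 17.25
rot [ 1.180e-02 -1.000e-04 -7.809e-01] shift [-0.0719 -0.1231  0.004 ]
```

The manual's scale: shifts go in shares of 62.5 mm and turns go in shares of pi/2 rad. Converting my numbers, -0.041 m is -0.656, -0.024 m is -0.384, -0.13 rad / 1.5708 = -0.0828.

Call:
nudge_tcp(deltas="0.0 0 0 0 0.0051 0 -0.0828;0.0 0 0 0 0 0 -0.0828;0.0 0 0 0 0 0 -0.0828;0.0 0 0 0 0 0 -0.0828;0.0 0 0 0 0 0 -0.0828;0.0 0 0 0 0 0 -0.0828;0.0 -0.384 -0.656 0 0 0 0;0.0 -0.384 -0.656 0 0 0 0;0.0 -0.384 -0.656 0 0 0 0;0 0 0 0 0 0 0")

```text
clock: 18.5
tool_pos: [0.5407, 0.1015, 0.3508]
ee_rot: [-0.003, -0.005, 1.0, 0.001]
force: [-0.5, 0.0, -3.7]
finger_gap: 0.0232
finger_force: 60.2
```

```bash
python3 plan.py 0.9 .6447 .104 .352
```

Run:
```python
from h import *
P=[]
for n in('scene','top'):
    d=shot(n,n+'2.png'); u=proj(d,[.56,.08,.12])[0].astype(int); a=d['image'][max(0,u[1]-55):u[1]+55,u[0]-65:u[0]+65,::-1]; print(n,u)
    P.append(cv2.resize(a,(390,330),interpolation=cv2.INTER_CUBIC))
cv2.imwrite('pics/hc.png',np.hstack(P))
```

```text
at [0.5407 0.1015 0.3508] gap 0.0232 F [-0.5  0.  -3.7] ff 60.2 t 18.5
rot [ 0.0013 -0.0056 -0.0055] shift [-0.104   0.0009 -0.0012]
scene [258 217]
top [227 175]
```

View pics/hc.png

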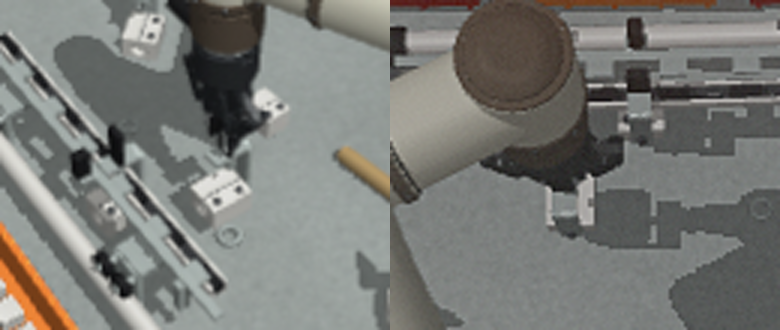

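B hangs upright in pocket 4 (tab near (116,140) in the scene crop), and C is held upright at (220,185). Now inserting C into pocket 5.

Converted, -0.026 m is -0.416, -0.0015 m is -0.024, -0.005 rad / 1.5708 = -0.0032.

Call:
nudge_tcp(deltas="0.0 -0.416 0 -0.024 0.0006 -0.0032 -0.0032;0.0 -0.416 0 0 0 0 0;0.0 -0.416 0 0 0 0 0;0.0 -0.416 0 0 0 0 0;0.0 0 0 0 0 0 0;0 0 0 0 0 0 0")

```text
clock: 19.35
tool_pos: [0.6431, 0.1068, 0.3531]
ee_rot: [-0.0, -0.011, 1.0, 0.0]
force: [0.4, -0.3, -3.6]
finger_gap: 0.0228
finger_force: 60.2
```

```bash
python3 plan.py 0.9 .6447 .104 .332
```

```text
at [0.6431 0.1068 0.3531] gap 0.0228 F [ 0.4 -0.3 -3.6] ff 60.2 t 19.35
rot [ 0.0008 -0.0006  0.0054] shift [-0.0015 -0.0028  0.0211]
```

Converted, 0.006 m is 0.096, -0.003 m is -0.048, 0.005 rad / 1.5708 = 0.0032.

Call:
nudge_tcp(deltas="0.0 -0.016 -0.048 0 0 0 0.0032;0.0 0 0 0.096 0 0 0;0.0 0 0 0.096 0 0 0;0.0 0 0 0.096 0 0 0;0.0 0 0 0.048 0 0 0;0 0 0 0 0 0 0")

```text
clock: 20.1
tool_pos: [0.6451, 0.1029, 0.3328]
ee_rot: [0.001, -0.007, 1.0, 0.0]
force: [-0.1, -0.0, -3.2]
finger_gap: 0.023
finger_force: 60.4
```

Call:
nudge_tcp(deltas="0.0 0 0 0.032 0 0 0;0.0 0 0 0.032 0 0 0;0 0 0 0 0 0 0;0 0 0 0 0 0 0")

```text
clock: 20.6
tool_pos: [0.6451, 0.103, 0.3322]
ee_rot: [0.002, -0.008, 1.0, 0.0]
force: [-3.7, 1.0, 7.4]
finger_gap: 0.0231
finger_force: 61.7
```

Call:
nudge_tcp(deltas="0.05 0 0 -0.032 0 0 0;0.05 0 0 0 0 0 0;0.05 0 0 0 0 0 0;0.05 0 0 -0.56 0 0 0;0.05 0 0 -0.64 0 0 0;0.05 0.8 0 0 0 0 0;0.05 0.8 0 0 0 0 0;0.05 0 0 0 0 0 0")

```text
clock: 21.6
tool_pos: [0.542, 0.1008, 0.4061]
ee_rot: [0.0, -0.008, 1.0, 0.0]
force: [0.9, 0.7, -0.3]
finger_gap: 0.0499
finger_force: 0.0
```

```bash
python3 hooks.py;python3 plan.py -36 .4242 .3488 .36
```

```text
[ 0.4327 -0.2371  0.1339] gap 0.0014 S [240. 153.] 47 T [331.7 215.1] 36
[0.6924 0.029  0.1669] gap 0.0007 S [219.4 216.2] 51 T [243.2 130.4] 49
at [0.5449 0.1015 0.4064] gap 0.0497 F [0.7 0.6 0.6] ff 0.0 t 21.7
rot [0.0023 0.0026 0.644 ] shift [0.243  0.1291 0.0464]
```

Converted, 0.0486 m is 0.7776, 0.0258 m is 0.4128, 0.129 rad / 1.5708 = 0.0821.

Call:
nudge_tcp(deltas="0.05 0 0 0 0.0013 0.0019 0.0821;0.05 0 0 0 0 0 0.0821;0.05 0 0 0 0 0 0.0821;0.05 0 0 0 0 0 0.0821;0.05 0 0 0 0 0 0.0821;0.05 0.7776 0.4128 0 0 0 0;0.05 0.7776 0.4128 0 0 0 0;0.05 0.7776 0.4128 0 0 0 0;0.05 0 0 0 0 0 0")

```text
clock: 22.82
tool_pos: [0.4727, 0.2532, 0.4056]
ee_rot: [-0.0, 0.308, 0.952, -0.0]
force: [0.6, -0.4, -0.6]
finger_gap: 0.0498
finger_force: 0.0
```

Run:
```python
from h import *
P=[]
for n in('scene','top'):
    d=shot(n); u=proj(d,[.424,.3488,.133])[0].astype(int); a=d['image'][max(0,u[1]-55):u[1]+55,u[0]-65:u[0]+65,::-1]; print(n,u,d['image'][max(0,u[1]-55):u[1]+55,u[0]-65:u[0]+65].shape)
    P.append(cv2.resize(a,(390,330),interpolation=cv2.INTER_CUBIC))
cv2.imwrite('pics/hd.png',np.hstack(P))
```

```bash
python3 hooks.py;python3 plan.py -36 .4242 .3488 .36
```

```text
scene [336 248] (110, 130, 3)
top [137 219] (110, 130, 3)
[ 0.4329 -0.2368  0.1347] gap 0.0017 S [240.  152.9] 48 T [331.6 215. ] 33
[0.6921 0.0288 0.1664] gap 0.0011 S [219.4 216.2] 51 T [243.3 130.6] 47
[0.4242 0.3487 0.1327] gap 0.0003 S [336.2 248.5] 42 T [137.3 219.6] 42
[0.6536 0.2467 0.1557] gap 0.0021 S [264.6 255.9] 13 T [172.8 143.8] 27
at [0.4736 0.2495 0.4055] gap 0.05 F [-0.1  0.  -0.2] ff 0.0 t 23.025
rot [-0.0019 -0.0007 -0.0029] shift [0.0983 0.0513 0.0455]
```

View pics/hd.png

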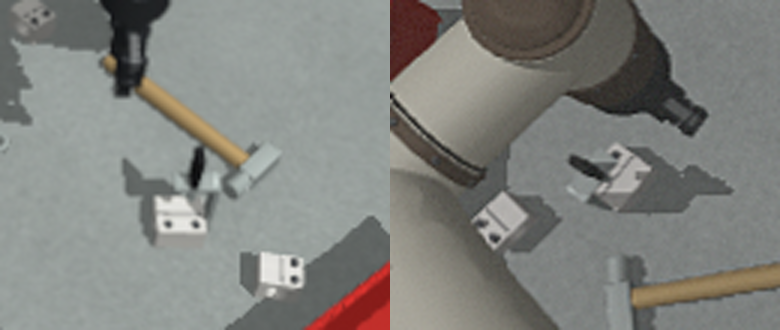

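Hook D is unmoved, with its tab at (197,165) in the scene crop; the hammer head is nearby but lower. Grasping D.

Converted, 0.0492 m is 0.7872, 0.045 m is 0.72, -0.003 rad / 1.5708 = -0.0019.

Call:
nudge_tcp(deltas="0.05 0.7872 0.4112 0 0 0 -0.0019;0.05 0.7872 0.4112 0 0 0 0;0.05 0 0 0.72 0 0 0;0.05 0 0 0 0 0 0;0.05 0 0 0 0 0 0")

```text
clock: 23.65
tool_pos: [0.441, 0.3361, 0.3613]
ee_rot: [-0.012, 0.296, 0.955, 0.004]
force: [1.1, 0.3, 1.2]
finger_gap: 0.05
finger_force: 0.0
```

```bash
python3 plan.py -36 .4242 .3488 .297
```

```text
at [0.441  0.3361 0.3613] gap 0.05 F [1.1 0.3 1.2] ff 0.0 t 23.65
rot [ 0.001  -0.0255  0.027 ] shift [0.0211 0.0004 0.0643]
```

Converted, 0.015 m is 0.24, 0.011 m is 0.176, 0.027 rad / 1.5708 = 0.0172.

```bash
python3 -c "
from bench import robot
print(robot.get_state()['qpos'].round(3))"
```

```text
[ 0.937  0.303 -0.219 -0.029 -1.049 -3.095]
```

Call:
nudge_tcp(deltas="0.05 0.16 0 0.24 0 -0.0162 0.0172;0.05 0.176 0 0.24 0 0 0;0.05 0 0 0 0 0 0")

```text
clock: 24.02
tool_pos: [0.438, 0.3364, 0.3295]
ee_rot: [-0.014, 0.297, 0.955, 0.004]
force: [0.2, 0.4, 0.2]
finger_gap: 0.0503
finger_force: 0.0
```

```bash
python3 plan.py -36 .4242 .3488 .297; python3 -c "
from bench import robot
print(robot.get_state()['qpos'].round(3))"
```

```text
at [0.438  0.3364 0.3295] gap 0.0503 F [0.2 0.4 0.2] ff 0.0 t 24.025
rot [-0.0003 -0.0289  0.0248] shift [0.0185 0.0019 0.0325]
[ 0.941  0.331 -0.264 -0.035 -0.977 -3.096]
```

Joint 6 is at its limit, so I'll lift and turn the wrist half a turn, which gives the same grasp.

Converted, -0.045 m is -0.72, -0.174 rad / 1.5708 = -0.1108.

Call:
nudge_tcp(deltas="0.05 0 0 -0.72 0 0 0;0.05 0 0 0 0 0 -0.1108;0.05 0 0 0 0 0 -0.1108;0.05 0 0 0 0 0 -0.1108;0.05 0 0 0 0 0 -0.1108;0.05 0 0 0 0 0 -0.1108;0.05 0 0 0 0 0 -0.1108;0.05 0 0 0 0 0 -0.1108;0.05 0 0 0 0 0 -0.1108;0.05 0 0 0 0 0 -0.1108", quiet=true)

```text
ok
```

Call:
nudge_tcp(deltas="0.05 0 0 0 0 0 -0.1108;0.05 0 0 0 0 0 -0.1108;0.05 0 0 0 0 0 -0.1108;0.05 0 0 0 0 0 -0.1108;0.05 0 0 0 0 0 -0.1108;0.05 0 0 0 0 0 -0.1108;0.05 0 0 0 0 0 -0.1108;0.05 0 0 0 0 0 -0.1108;0.05 0 0 0 0 0 -0.1108;0.05 0 0 0 0 0 0")

```text
clock: 26.52
tool_pos: [0.4396, 0.3358, 0.3757]
ee_rot: [-0.006, 0.953, -0.302, -0.013]
force: [0.8, -0.1, -0.1]
finger_gap: 0.0501
finger_force: 0.0
```

```bash
python3 plan.py -36 .4242 .3488 .36
```

```text
at [0.4396 0.3358 0.3757] gap 0.0501 F [ 0.8 -0.1 -0.1] ff 0.0 t 26.525
rot [-0.0023  0.0288  0.0142] shift [-0.0202 -0.0015  0.0157]
```

Converted, 0.015 m is 0.24, -0.01 m is -0.16, 0.029 rad / 1.5708 = 0.0185.

Call:
nudge_tcp(deltas="0.05 -0.16 -0.016 0 -0.0013 0.0185 0.0089;0.05 -0.16 0 0.24 0 0 0;0.05 0 0 0 0 0 0;0.05 0 0 0 0 0 0")

```text
clock: 27.02
tool_pos: [0.4239, 0.3481, 0.3599]
ee_rot: [0.001, 0.951, -0.308, -0.0]
force: [-0.9, -0.4, -0.9]
finger_gap: 0.0501
finger_force: 0.0
```

```bash
python3 plan.py -36 .4242 .3488 .297
```

```text
at [0.4239 0.3481 0.3599] gap 0.0501 F [-0.9 -0.4 -0.9] ff 0.0 t 27.025
rot [0.0015 0.0001 0.0016] shift [-0.0002 -0.0007  0.0629]
```

Converted, 0.0325 m is 0.52, 0.03 m is 0.48.

Call:
nudge_tcp(deltas="0.05 0 -0.008 0.48 0 0 0;0.05 0 0 0.52 0 0 0;0.05 0 0 0 0 0 0;0.0 0 0 0 0 0 0;0.0 0 0 0 0 0 0;0.0 0 0 0 0 0 0;0.0 0 0 0 0 0 0")

```text
clock: 27.9
tool_pos: [0.4246, 0.349, 0.2994]
ee_rot: [-0.001, 0.951, -0.308, 0.001]
force: [0.5, 1.2, 6.1]
finger_gap: 0.023
finger_force: 59.9
```

```bash
python3 plan.py -36 .4242 .3488 .297
```

```text
at [0.4246 0.349  0.2994] gap 0.023 F [0.5 1.2 6.1] ff 59.9 t 27.9
rot [-0.003  -0.0006  0.0026] shift [-0.0002  0.0004  0.0024]
```

Call:
nudge_tcp(deltas="0.0 0 0 -0.288 0 0 0;0.0 0 0 -0.288 0 0 0;0.0 0 0 -0.272 0 0 0;0.0 0 0 0 0 0 0")

```text
clock: 28.4
tool_pos: [0.4239, 0.3482, 0.3508]
ee_rot: [0.0, 0.951, -0.308, -0.0]
force: [0.0, -0.3, -2.8]
finger_gap: 0.0229
finger_force: 59.3
```

```bash
python3 plan.py 0.9 .54 .18 .350
```

```text
at [0.4239 0.3482 0.3508] gap 0.0229 F [ 0.  -0.3 -2.8] ff 59.3 t 28.4
rot [ 2.000e-04  9.000e-04 -6.425e-01] shift [0.1134 0.17   0.0008]
```

Converted, 0.0567 m is 0.9072, 0.038 m is 0.608, -0.1285 rad / 1.5708 = -0.0818.

Call:
nudge_tcp(deltas="0.0 0 0 0 0 0 -0.0818;0.0 0 0 0 0 0 -0.0818;0.0 0 0 0 0 0 -0.0818;0.0 0 0 0 0 0 -0.0818;0.0 0 0 0 0 0 -0.0818;0.0 0.608 0.9072 0 0 0 0;0.0 0.608 0.9072 0 0 0 0;0.0 0.608 0.9072 0 0 0 0;0 0 0 0 0 0 0;0 0 0 0 0 0 0")

```text
clock: 29.65
tool_pos: [0.5307, 0.1939, 0.3491]
ee_rot: [0.001, 1.0, 0.007, -0.002]
force: [0.3, 0.3, -2.5]
finger_gap: 0.0227
finger_force: 60.3
```

```bash
python3 plan.py 0.9 .639 .18 .351
```

Run:
```python
from h import *
P=[]
for n in('scene','top'):
    d=shot(n,n+'3.png'); u=proj(d,[.58,.15,.12])[0].astype(int); a=d['image'][max(0,u[1]-55):u[1]+55,u[0]-65:u[0]+65,::-1]; print(n,u)
    P.append(cv2.resize(a,(390,330),interpolation=cv2.INTER_CUBIC))
cv2.imwrite('pics/he.png',np.hstack(P))
```

```text
at [0.5307 0.1939 0.3491] gap 0.0227 F [ 0.3  0.3 -2.5] ff 60.3 t 29.65
rot [ 0.0019  0.0038 -0.0011] shift [ 0.1081  0.0156 -0.0019]
scene [265 232]
top [205 169]
```

View pics/he.png

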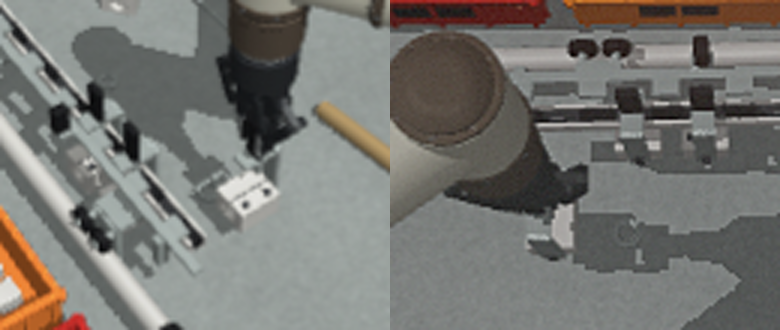

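Run:
```python
from h import *
S=shot('scene')
for uv in((200+242/3,177+206/3),(200+265/3,177+193/3)): print(onz(S,uv,.086))
```

```text
[0.55218902 0.20741725 0.086     ]
[0.51810752 0.20780568 0.086     ]
```

B and C hang upright at (95,97) and (132,138) in the scene crop, and D is held true: the holes put its origin within 1 mm of the TCP. Inserting D into pocket 6.

Converted, 0.027 m is 0.432, 0.026 m is 0.416, 0.004 rad / 1.5708 = 0.0025.

Call:
nudge_tcp(deltas="0.0 0.416 0.064 -0.032 0.0013 0.0025 0;0.0 0.432 0.064 0 0 0 0;0.0 0.432 0.064 0 0 0 0;0.0 0.432 0.048 0 0 0 0;0.0 0 0 0 0 0 0;0 0 0 0 0 0 0")

```text
clock: 30.55
tool_pos: [0.6374, 0.182, 0.3523]
ee_rot: [-0.0, 1.0, 0.009, 0.001]
force: [0.1, -0.6, -2.4]
finger_gap: 0.023
finger_force: 60.3
```

```bash
python3 plan.py 0.9 .639 .18 .3295
```

```text
at [0.6374 0.182  0.3523] gap 0.023 F [ 0.1 -0.6 -2.4] ff 60.3 t 30.55
rot [-0.0008 -0.0016  0.0017] shift [0.0015 0.002  0.0228]
```

Converted, 0.006 m is 0.096, 0.004 m is 0.064.

Call:
nudge_tcp(deltas="0.0 0.024 0.032 0 0 0 0;0.0 0 0 0.096 0 0 0;0.0 0 0 0.096 0 0 0;0.0 0 0 0.096 0 0 0;0.0 0 0 0.064 0 0 0;0 0 0 0 0 0 0")

```text
clock: 31.3
tool_pos: [0.6398, 0.1791, 0.3303]
ee_rot: [-0.0, 1.0, 0.008, 0.001]
force: [0.8, -1.2, -2.6]
finger_gap: 0.0232
finger_force: 60.2
```

Call:
nudge_tcp(deltas="0.0 0 0 0.032 0 0 0;0.0 0 0 0.032 0 0 0;0 0 0 0 0 0 0;0 0 0 0 0 0 0")

```text
clock: 31.8
tool_pos: [0.6397, 0.1791, 0.3292]
ee_rot: [-0.001, 1.0, 0.008, 0.002]
force: [-3.8, -0.4, 4.9]
finger_gap: 0.0231
finger_force: 61.5
```

Converted, -0.05 m is -0.8, -0.04 m is -0.64.

Call:
nudge_tcp(deltas="0.05 0 0 -0.032 0 0 0;0.05 0 0 0 0 0 0;0.05 0 0 0 0 0 0;0.05 0 0 -0.56 0 0 0;0.05 0 0 -0.64 0 0 0;0.05 -0.8 0 0 0 0 0;0.05 -0.8 0 0 0 0 0;0.05 0 0 0 0 0 0")

```text
clock: 32.8
tool_pos: [0.5369, 0.1769, 0.404]
ee_rot: [-0.001, 1.0, 0.009, 0.001]
force: [0.3, 0.1, 0.2]
finger_gap: 0.0501
finger_force: 0.0
```

```bash
python3 hooks.py;python3 plan.py 44 .4328 -.237 .36
```

```text
[ 0.4328 -0.237   0.1346] gap 0.0016 S [240.  152.9] 48 T [331.7 215. ] 37
[0.6375 0.0144 0.1477] gap 0.002 S [230.4 210.3] 61 T [248.  149.6] 440
[0.6921 0.0288 0.1664] gap 0.0011 S [219.4 216.2] 51 T [243.3 130.6] 47
at [0.5398 0.1776 0.4043] gap 0.0501 F [0.4 0.5 0.1] ff 0.0 t 32.9
rot [ 3.000e-04 -5.300e-03 -7.511e-01] shift [-0.3649  0.2239  0.0443]
```

Converted, -0.0405 m is -0.648, 0.0249 m is 0.3984, -0.15 rad / 1.5708 = -0.0955.

Call:
nudge_tcp(deltas="0.05 0 0 0 0 -0.0032 -0.0955;0.05 0 0 0 0 0 -0.0955;0.05 0 0 0 0 0 -0.0955;0.05 0 0 0 0 0 -0.0955;0.05 0 0 0 0 0 -0.0955;0.05 -0.648 0.3984 0 0 0 0;0.05 -0.648 0.3984 0 0 0 0;0.05 -0.648 0.3984 0 0 0 0;0.05 -0.648 0.3984 0 0 0 0;0.05 -0.648 0.3984 0 0 0 0")

```text
clock: 34.15
tool_pos: [0.481, -0.0542, 0.4036]
ee_rot: [-0.0, 0.928, 0.374, -0.0]
force: [0.8, -0.5, 1.1]
finger_gap: 0.0499
finger_force: 0.0
```

```bash
python3 hooks.py;python3 plan.py 44 .4328 -.237 .36
```

```text
[0.6922 0.0288 0.1666] gap 0.0008 S [219.4 216.2] 51 T [243.3 130.5] 48
[0.6535 0.2464 0.1562] gap 0.0014 S [264.5 255.8] 12 T [172.8 143.8] 26
at [ 0.4801 -0.0558  0.4035] gap 0.0503 F [0.2 0.3 1.2] ff 0.0 t 34.25
rot [-0.0016  0.0012 -0.0071] shift [-0.1599  0.0974  0.0435]
```

Converted, 0.0435 m is 0.696, -0.04 m is -0.64, -0.007 rad / 1.5708 = -0.0045.

Call:
nudge_tcp(deltas="0.05 -0.64 0.3904 0 0 0 -0.0045;0.05 -0.64 0.3904 0 0 0 0;0.05 -0.64 0.3904 0 0 0 0;0.05 -0.64 0.3904 0 0 0 0;0.05 0 0 0.696 0 0 0;0.05 0 0 0 0 0 0;0.05 0 0 0 0 0 0")

```text
clock: 35.12
tool_pos: [0.4347, -0.2342, 0.361]
ee_rot: [0.0, 0.926, 0.378, -0.0]
force: [0.4, 0.1, 0.9]
finger_gap: 0.0503
finger_force: 0.0
```

```bash
python3 plan.py 44 .4328 -.237 .297
```

Run:
```python
from h import *
P=[]
for n in('scene','top'):
    d=shot(n,n+'4.png'); u=proj(d,[.4328,-.237,.133])[0].astype(int); a=d['image'][max(0,u[1]-55):u[1]+55,u[0]-65:u[0]+65,::-1]; print(n,u)
    P.append(cv2.resize(a,(390,330),interpolation=cv2.INTER_CUBIC))
cv2.imwrite('pics/hf.png',np.hstack(P))
```

```text
at [ 0.4347 -0.2342  0.361 ] gap 0.0503 F [0.4 0.1 0.9] ff 0.0 t 35.125
rot [-0.0001  0.0007  0.0063] shift [-0.0033  0.0007  0.064 ]
scene [240 153]
top [331 214]
```

View pics/hf.png

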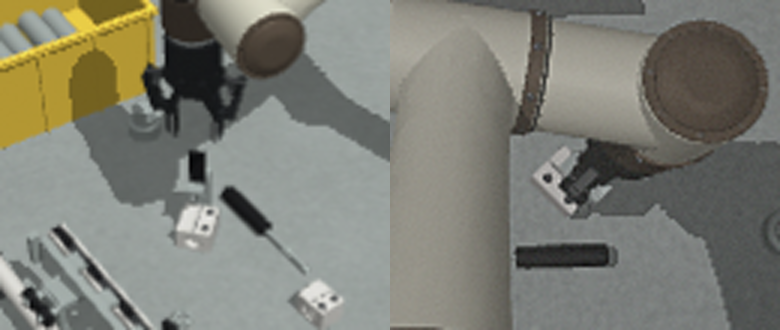

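Hook A is unmoved, with its tab centred at (197,165) in the scene crop between the open fingers. Grasping it.

Converted, 0.033 m is 0.528, 0.03 m is 0.48, 0.006 rad / 1.5708 = 0.0038.

Call:
nudge_tcp(deltas="0.05 -0.048 0.0112 0.48 0 0 0.0038;0.05 0 0 0.528 0 0 0;0.05 0 0 0 0 0 0;0.0 0 0 0 0 0 0;0.0 0 0 0 0 0 0;0.0 0 0 0 0 0 0;0.0 0 0 0 0 0 0")

```text
clock: 36.1
tool_pos: [0.432, -0.2366, 0.299]
ee_rot: [0.0, 0.927, 0.374, 0.001]
force: [-0.9, 3.3, 5.9]
finger_gap: 0.0228
finger_force: 59.2
```

```bash
python3 plan.py 44 .4328 -.237 .297
```

```text
at [ 0.432  -0.2366  0.299 ] gap 0.0228 F [-0.9  3.3  5.9] ff 59.2 t 36.1
rot [ 0.0009 -0.001  -0.0004] shift [0.0003 0.0009 0.002 ]
```

Call:
nudge_tcp(deltas="0.0 0 0 -0.288 0 0 0;0.0 0 0 -0.288 0 0 0;0.0 0 0 -0.272 0 0 0;0.0 0 0 0 0 0 0")

```text
clock: 36.6
tool_pos: [0.4317, -0.2368, 0.3511]
ee_rot: [0.0, 0.927, 0.374, 0.001]
force: [0.1, 0.8, -4.5]
finger_gap: 0.0232
finger_force: 59.4
```

```bash
python3 plan.py 0.9 .54 -.124 .350
```

```text
at [ 0.4317 -0.2368  0.3511] gap 0.0232 F [ 0.1  0.8 -4.5] ff 59.4 t 36.6
rot [ 4.000e-04 -1.700e-03  7.512e-01] shift [ 0.1101 -0.111   0.0011]
```

Converted, -0.037 m is -0.592, 0.0367 m is 0.5872, 0.126 rad / 1.5708 = 0.0802.

Call:
nudge_tcp(deltas="0.0 0 0 0 0 -0.0013 0.0796;0.0 0 0 0 0 0 0.0796;0.0 0 0 0 0 0 0.0796;0.0 0 0 0 0 0 0.0796;0.0 0 0 0 0 0 0.0796;0.0 0 0 0 0 0 0.0802;0.0 0.5872 -0.592 0 0 0 0;0.0 0.5872 -0.592 0 0 0 0;0.0 0.5872 -0.592 0 0 0 0;0 0 0 0 0 0 0")

```text
clock: 37.85
tool_pos: [0.5419, -0.1216, 0.348]
ee_rot: [-0.0, 1.0, 0.01, -0.002]
force: [-0.1, 0.0, -4.6]
finger_gap: 0.0229
finger_force: 60.4
```

Call:
nudge_tcp(deltas="0 0 0 0 0 0 0")

```text
clock: 37.98
tool_pos: [0.5393, -0.1238, 0.3481]
ee_rot: [0.0, 1.0, 0.008, -0.003]
force: [-1.0, -0.1, -3.6]
finger_gap: 0.0231
finger_force: 60.4
```

```bash
python3 plan.py 0.9 .6433 -.124 .351
```

Run:
```python
from h import *
P=[]
for n in('scene','top'):
    d=shot(n,n+'5.png'); u=proj(d,[.58,-.05,.12])[0].astype(int); a=d['image'][max(0,u[1]-55):u[1]+55,u[0]-65:u[0]+65,::-1]; print(n,u)
    P.append(cv2.resize(a,(390,330),interpolation=cv2.INTER_CUBIC))
cv2.imwrite('pics/hg.png',np.hstack(P))
```

```text
at [ 0.5393 -0.1238  0.3481] gap 0.0231 F [-1.  -0.1 -3.6] ff 60.4 t 37.975
rot [0.0001 0.0068 0.0005] shift [ 0.1039  0.0018 -0.0029]
scene [234 197]
top [269 169]
```

View pics/hg.png

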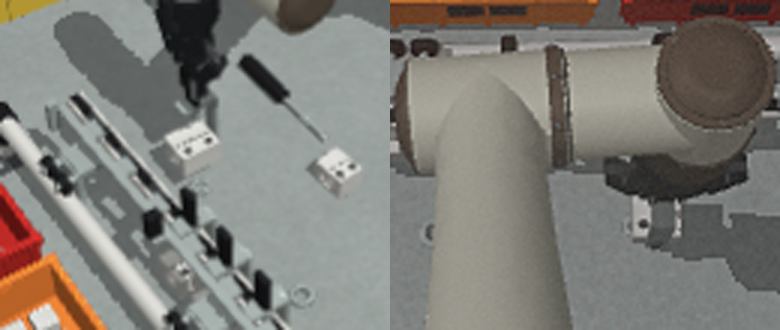

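The three hung tabs stand in line at (190,205), (225,245) and (262,287) in the scene crop, and A is held upright at (192,145). Inserting A into pocket 2.

Converted, 0.026 m is 0.416, -0.003 m is -0.048, 0.007 rad / 1.5708 = 0.0045.

Call:
nudge_tcp(deltas="0.0 0.416 0 -0.048 0 0.0045 0;0.0 0.416 0 0 0 0 0;0.0 0.416 0 0 0 0 0;0.0 0.416 0 0 0 0 0;0.0 0 0 0 0 0 0;0 0 0 0 0 0 0")

```text
clock: 38.83
tool_pos: [0.643, -0.1231, 0.3522]
ee_rot: [0.0, 1.0, 0.007, 0.001]
force: [-0.7, 0.3, -4.6]
finger_gap: 0.0231
finger_force: 60.4
```

```bash
python3 plan.py 0.9 .6433 -.124 .329
```

```text
at [ 0.643  -0.1231  0.3522] gap 0.0231 F [-0.7  0.3 -4.6] ff 60.4 t 38.825
rot [ 0.0002 -0.0018 -0.001 ] shift [0.0003 0.0009 0.0232]
```

Converted, 0.006 m is 0.096, 0.004 m is 0.064.

Call:
nudge_tcp(deltas="0.0 0 0.016 0.096 0 0 0;0.0 0 0 0.096 0 0 0;0.0 0 0 0.096 0 0 0;0.0 0 0 0.064 0 0 0;0 0 0 0 0 0 0")

```text
clock: 39.45
tool_pos: [0.6439, -0.1233, 0.3302]
ee_rot: [0.0, 1.0, 0.008, 0.001]
force: [-0.0, -0.4, -3.9]
finger_gap: 0.0231
finger_force: 60.5
```

Call:
nudge_tcp(deltas="0.0 0 0 0.032 0 0 0;0.0 0 0 0.032 0 0 0;0 0 0 0 0 0 0;0 0 0 0 0 0 0")

```text
clock: 39.95
tool_pos: [0.6435, -0.1235, 0.329]
ee_rot: [0.001, 1.0, 0.008, 0.002]
force: [-4.6, 0.5, 5.6]
finger_gap: 0.0233
finger_force: 61.8
```

Converted, -0.05 m is -0.8, -0.04 m is -0.64.

Call:
nudge_tcp(deltas="0.05 0 0 -0.032 0 0 0;0.05 0 0 0 0 0 0;0.05 0 0 0 0 0 0;0.05 0 0 -0.56 0 0 0;0.05 0 0 -0.64 0 0 0;0.05 -0.8 0.8 0 0 0 0;0.05 -0.8 0.8 0 0 0 0;0.05 -0.8 0.64 0 0 0 0;0.05 0 0 0 0 0 0")

```text
clock: 41.08
tool_pos: [0.5057, -0.2551, 0.4038]
ee_rot: [0.0, 1.0, 0.006, 0.002]
force: [0.3, -0.2, 0.7]
finger_gap: 0.0498
finger_force: 0.0
```

```bash
python3 hooks.py;python3 - <<'E'
from h import *
P=[]
for n in('scene','top'):
    d=shot(n,n+'6.png'); u=proj(d,[.64,.03,.12])[0].astype(int); a=d['image'][max(0,u[1]-55):u[1]+55,u[0]-65:u[0]+65,::-1]
    P.append(cv2.resize(a,(390,330),interpolation=cv2.INTER_CUBIC))
cv2.imwrite('pics/hh.png',np.hstack(P))
E
python3 plan.py 0.9 .6925 .029 .40
```

```text
[0.6923 0.029  0.1668] gap 0.0008 S [219.4 216.2] 51 T [243.2 130.4] 47
[0.6535 0.2462 0.156 ] gap 0.0016 S [264.5 255.8] 12 T [172.9 143.8] 26
at [ 0.5094 -0.2525  0.4033] gap 0.05 F [ 0.6  0.4 -1.2] ff 0.0 t 41.275
rot [ 0.0007 -0.0042  0.0012] shift [ 0.1875 -0.2786  0.0033]
```

View pics/hh.png

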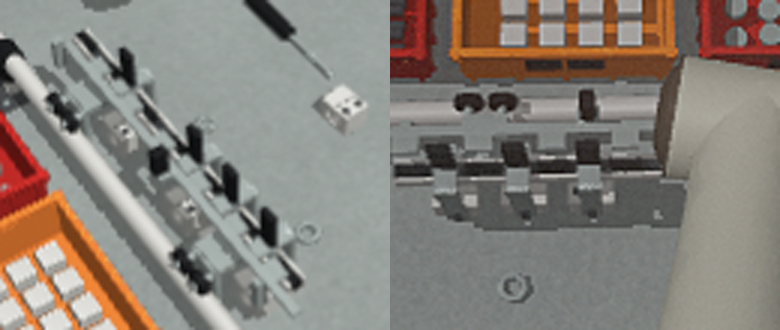

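All four hooks hang upright, with tabs at (127,65), (195,143), (232,183) and (268,228) in the scene crop and the keeper grip at (158,160). Now the keeper.

Converted, -0.0398 m is -0.6368, 0.0268 m is 0.4288, -0.004 rad / 1.5708 = -0.0025.

Call:
nudge_tcp(deltas="0.05 0.4288 -0.6368 0 0 -0.0025 0;0.05 0.4288 -0.6368 0 0 0 0;0.05 0.4288 -0.6368 0 0 0 0;0.05 0.4288 -0.6368 0 0 0 0;0.05 0.4288 -0.6368 0 0 0 0;0.05 0.4288 -0.6368 0 0 0 0;0.05 0.4288 -0.6368 0 0 0 0;0.05 0 0 0 0 0 0;0.05 0 0 0 0 0 0")

```text
clock: 42.4
tool_pos: [0.692, 0.0298, 0.4023]
ee_rot: [0.0, 1.0, 0.009, -0.001]
force: [0.5, 0.3, -0.3]
finger_gap: 0.0501
finger_force: 0.0
```

```bash
python3 plan.py 0.9 .6925 .029 .330
```

```text
at [0.692  0.0298 0.4023] gap 0.0501 F [ 0.5  0.3 -0.3] ff 0.0 t 42.4
rot [0.001  0.0016 0.0021] shift [0.0005 0.0008 0.0723]
```

Converted, 0.036 m is 0.576, 0.0008 m is 0.0128.

Call:
nudge_tcp(deltas="0.05 0 0.0128 0.576 0 0 0;0.05 0 0 0.576 0 0 0;0.05 0 0 0 0 0 0;0 0 0 0 0 0 0;0 0 0 0 0 0 0;0 0 0 0 0 0 0;0 0 0 0 0 0 0")

```text
clock: 43.28
tool_pos: [0.6921, 0.028, 0.334]
ee_rot: [0.0, 1.0, 0.008, 0.002]
force: [-1.1, 0.8, 6.0]
finger_gap: 0.0149
finger_force: 60.4
```

Call:
nudge_tcp(deltas="0 0 0.112 0 0 0 0;0 0 0.112 0 0 0 0;0 0 0.112 0 0 0 0;0 0 0.112 0 0 0 0;0 0 0.096 0 0 0 0;0 0 0 0 0 0 0")

```text
clock: 44.02
tool_pos: [0.6928, -0.0062, 0.334]
ee_rot: [0.0, 1.0, 0.008, 0.002]
force: [-0.8, 1.4, 5.1]
finger_gap: 0.0147
finger_force: 60.4
```

Converted, 0.004 m is 0.064.

Call:
nudge_tcp(deltas="0 0 0.064 0 0 0 0;0 0 0 0 0 0 0;0 0 0 0 0 0 0")

```text
clock: 44.4
tool_pos: [0.6927, -0.0082, 0.334]
ee_rot: [-0.001, 1.0, 0.009, 0.003]
force: [-1.4, 8.1, 5.9]
finger_gap: 0.015
finger_force: 60.5
```

Call:
nudge_tcp(deltas="0 0 0.048 0 0 0 0;0 0 0 0 0 0 0;0 0 0 0 0 0 0")

```text
clock: 44.78
tool_pos: [0.6927, -0.0088, 0.334]
ee_rot: [-0.003, 1.0, 0.009, 0.003]
force: [-2.7, 15.2, 8.4]
finger_gap: 0.0153
finger_force: 60.8
```

The keeper has travelled about 38 mm and meets the lock stop. Releasing and backing off.

Converted, 0.06 m is 0.96, -0.05 m is -0.8.

Call:
nudge_tcp(deltas="0.05 0 -0.032 0 0 0 0;0.05 0 0 0 0 0 0;0.05 0 0 0 0 0 0;0.05 0 0 -0.56 0 0 0;0.05 0 0 -0.64 0 0 0;0.05 -0.8 0.8 0 0 0 0;0.05 -0.8 0.8 0 0 0 0;0.05 -0.8 0.96 0 0 0 0;0.05 -0.8 0.96 0 0 0 0;0.05 0 0 0 0 0 0")

```text
clock: 46.02
tool_pos: [0.524, -0.2014, 0.4068]
ee_rot: [0.0, 1.0, 0.005, -0.0]
force: [0.3, -0.2, 0.2]
finger_gap: 0.0498
finger_force: 0.0
```

```bash
python3 hooks.py;python3 - <<'E'
from h import *
P=[]
for n in('scene','top'):
    d=shot(n,n+'7.png'); u=proj(d,[.64,.03,.12])[0].astype(int); a=d['image'][max(0,u[1]-55):u[1]+55,u[0]-65:u[0]+65,::-1]
    P.append(cv2.resize(a,(390,330),interpolation=cv2.INTER_CUBIC))
cv2.imwrite('pics/hi.png',np.hstack(P))
E
```

```text
(no output)
```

View pics/hi.png

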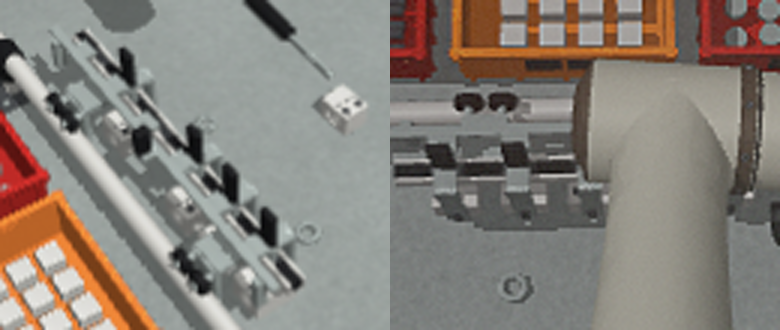

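The grip has moved to (142,140), the teeth sit over the stations, and all four hooks still hang upright with the robot clear.

```bash
python3 -c "
from bench import robot
print(robot.hand_in())"
```

```text
the job is handed in; nothing more can be done
None
```

I handed the job in at about 46 s: all four hooked blocks hang seated (pockets 2, 4, 5 and 6), the keeper is back at its lock stop, and I moved nothing else on the bench; no verdict was returned.

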